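# Monthly safety test of the craft room's glue-gun power box

### The job

Do the safety test on the glue-gun power box, the one with the yellow dust cover: slide its cover fully aside, press the red test button all the way in and hold it for about a second, then let it out and slide the cover fully home again. Leave the blue cover of the other power box alone.

Things in the scene. Friction and masses are not known exactly. Their poses are not given: they have to be found in the camera images.
- test_handle (a point): Grip point of the yellow cover's handle, an upright yellow block 14 mm along the slide x 36 x 40 mm high on the middle of the cover plate (76 x 86 mm). The point is on its centre line, 24 mm above the plate, 16 mm below the handle's top, 105 mm above the table. x axis: level, the opening direction of the slide; z up. The cover runs on a fixed grey power box, 210 x 108 x 60 mm.
- test_cover (a joint): How far the yellow cover is slid open, in m: 0 = fully home at its stop, handle straight over the button; 0.09 = fully aside at the other stop. It starts up to 15 mm ajar, slides with about 2 N of friction and stays where left. From 0.055 the button is uncovered; at 0.09 its centre is 52 mm from the cover's edge.
- test_button_top (a point): Centre of the top of the red round push button (28 mm across) under the yellow cover, 72 mm above the table when out and 12 mm above the box's top. It goes 6 mm straight down, fully in at about 5 N, and springs back. Rails 12 mm high run along the box top 46 mm to either side; the cover plate's top is 9 mm above the button.
- other_handle (a point): Grip point of the blue cover's handle on the other power box, 105 mm above the table, axes as for the yellow one. That box is alike but for its blue cover; leave it alone. One box stands left, one right, which is which changes; their centres are at least 300 mm apart.

How it is judged:
By the outcome, as a careful person would: the job done as asked, in the order asked, and still so for the second after the job is handed in, with the robot touching nothing.
It also fails if it takes over 51 s, if anything falls off the work surface, if the arm or the gripper's body presses on something with over 40 N, if the wrist force passes 120 N, or if a joint passes its speed limit or range.

### The arm

A 7-joint arm with a two-finger parallel gripper is mounted at the origin on the work surface. World frame = base frame: x ahead of the robot, y to its left, z up, the work surface at z = 0. Lengths are in mm, angles in rad, forces in N, time in s.
With the tool pointing down it reaches from about 400 to 850 mm from the base axis. Payload 10.4 kg.
Tool frame: the origin (TCP) lies midway between the tips of the shut fingers; the grasp point (between the pads) lies 19 mm behind it (arm.grip_point_offset is the distance from the TCP to the grasp point, in mm); z points along the fingers, y is the line along which they close (so a half turn about z gives the same grasp; the last joint's range is limited). The gripper opens to 87 mm and grips with 3 to 60 N. Pads are 19 mm wide; open, the fingers measure 117 mm over their backs; the gripper's body (75 mm by 190 mm) begins 51 mm behind the grasp point.
Start: joints at [1.265, 0.332, -0.065, 1.46, 0.022, 1.35, -0.088], TCP at [174.425, -600.19, 222.576] pointing down, gripper open.
Joint ranges: [-2.6, 2.6], [-0.5, 2.12], [-1.47, 1.34], [0.16, 2.42], [-1.27, 4.41], [0.06, 2.06], [-2.6, 2.6]. Speed limits (rad/s): [2.22, 2.22, 2.79, 2.79, 3.14, 3.14, 3.14].

### API

Orientations are given as a unit quaternion [w, x, y, z].
In Python, from plant import telemetry, viewer, job, arm gives the robot as it stands. The module is installed in compiled form; this text tells all that it offers.
- The arm moves only by the tool apply_moves, never from a script. Its argument "moves" is a list of rows, each a list of 5 numbers: the shift along the tool's x, y, z in mm, then the turn about the tool's z in rad, then the closure, from 0 (fully open) to 1 (shut). A call has 1 to 5 rows; each row shifts and turns the commanded pose from where the row before left it, along the tool's axes as they then stand; what a row does not reach is not made up. A row lasts 1/12 s, in which the tool goes at most 41.7 mm and 7.16 degrees, less where a joint would pass 70% of its speed; a pose out of reach is approached as far as the arm can. A call is refused whole if a number of a shift passes 41.7 or a number of a turn 0.125, either way. A call with a gripper value outside its range is refused whole. The fingers move at their own pace and stop on an object; "force" is the grip in N (left out, the last holds). Time passes only in rows, so rows that do not move let the fingers close. It gives the time, the measured TCP pose, the force, the opening and the grip force at its end, in the units of the state.
- telemetry.get_state(): the state, without advancing time (a new reading comes with each control period).
- viewer.capture(name): name is "scene" or "top" or "wrist"; returns a dict with "pixels" (400x640x3 uint8, red, green, blue), "fx", "fy", "cx", "cy" (pixels), "R" (3x3) and "t" (3): a world point X has camera coordinates R X + t. Camera axes: x right, y down, z forward; pixel columns grow to the right and rows downward; lengths in mm; the calibration is good to about 2 mm. A picture is of the moment at which its call begins. There is no depth.
- job.finish_job(): hands the job in; it is judged then, once.
The state is a dict: "time_s": time; "joints": joint angles; "qd": joint speeds; "tau": joint torques, N m; "eef_pos": TCP position; "eef_rot": TCP orientation; "ft_force": force on the tool from outside, world axes, zero at the start; "ft_torque": the same for the moment, N m; "grip_width": finger opening in mm; "gripper_force": force on a finger pad.
Only numpy, scipy, OpenCV 4.12 (cv2) and the standard library are available. Lean on these libraries where they do the work, as an engineer would, in place of code of your own. Each camera call takes 0.05 s, during which the arm holds its last target. There are 200 camera calls.

## Working session

There is one attempt and no reset: what is moved stays moved. The work goes in short steps, Python scripts to look and compute and a tool call to move; the robot and the scene stay as the last step left them, time stands still between calls to the robot, and variables do not carry over. Pictures are saved under pics/ and viewed, at most 10 in all, crops included, and the job is handed in when it is done.

Besides the shell and the picture viewer there is one more tool, called after "Call:" in YAML: its name, and indented under it one key for each argument. apply_moves: Moves the arm, as the interface text tells. Its arguments: {"type":"object","properties":{"moves":{"type":"array","items":{"type":"array","items":{"type":"number"}}},"force":{"type":"number"}},"required":["moves"]}

```bash
mkdir -p pics; cat > h.py <<'E'
import cv2, numpy as np
from plant import telemetry, viewer, job, arm
def cap(n,f=None):
    c=viewer.capture(n)
    if f: cv2.imwrite('pics/'+f,cv2.cvtColor(c['pixels'],cv2.COLOR_RGB2BGR))
    return c
def ray(c,u,v,z):
    R=np.array(c['R']);t=np.array(c['t']);o=-R.T@t
    d=R.T@np.array([(u-c['cx'])/c['fx'],(v-c['cy'])/c['fy'],1])
    return o+d*(z-o[2])/d[2]
def proj(c,X):
    p=np.array(c['R'])@np.array(X)+np.array(c['t']); return p[0]/p[2]*c['fx']+c['cx'],p[1]/p[2]*c['fy']+c['cy']
def mask(c,lo,hi):
    return cv2.inRange(cv2.cvtColor(c['pixels'],cv2.COLOR_RGB2HSV),lo,hi)
E
python3 - <<'E'
from h import *
s=telemetry.get_state(); print(s['eef_pos'],s['eef_rot'],s['time_s'],s['ft_force'])
for n in('top','scene'):
    c=cap(n,n+'1.png'); print(n,c['fx'],-np.array(c['R']).T@np.array(c['t']))
    for lab,lo,hi in(('y',(20,100,80),(35,255,255)),('b',(100,100,60),(125,255,255)),('r',(0,130,80),(8,255,255))):
        m=mask(c,lo,hi); cs,_=cv2.findContours(m,0,2)
        for k in cs:
            if cv2.contourArea(k)>60: print(lab,cv2.contourArea(k),cv2.minAreaRect(k))
E
```

```text
[ 174.30152766 -599.81858097  221.76940584] [-6.76874202e-04  9.90017106e-01  1.40945569e-01 -1.36736626e-04] 0.0 [-0.8900155  -0.91073266  0.16822757]
top 505.7115135913971 [ 368.44434018  -25.30082755 1007.89864301]
y 83.0 ((574.5000610351562, 302.0000305175781), (12.020814895629883, 9.192388534545898), 45.0)
y 1907.5 ((447.53179931640625, 240.0433349609375), (49.41858673095703, 41.73970413208008), 8.746162414550781)
y 264.0 ((20.287628173828125, 184.02783203125), (6.357397079467773, 104.47964477539062), 5.52754020690918)
b 1797.5 ((220.45343017578125, 237.20863342285156), (40.987972259521484, 47.2712287902832), 86.633544921875)
b 276.5 ((614.9671020507812, 218.6103515625), (134.17152404785156, 19.52724266052246), 77.51750946044922)
b 376.0 ((634.0, 183.0), (88.0, 10.0), 90.0)
b 1666.5 ((570.958251953125, 61.49236297607422), (56.275516510009766, 83.35508728027344), 89.04515838623047)
b 679.5 ((616.1336669921875, 40.33663558959961), (50.24938201904297, 14.925558090209961), 84.2894058227539)
b 780.5 ((574.5056762695312, 41.308990478515625), (50.01179885864258, 17.065637588500977), 84
[... 469 characters left out ...]
8625259399414, 5.653913497924805), 43.15238952636719)
b 137.0 ((5.600500106811523, 347.4920654296875), (103.3885726928711, 3.56203293800354), 85.50284576416016)
b 1359.0 ((395.7846984863281, 161.04251098632812), (36.72499465942383, 48.540863037109375), 64.79888153076172)
r 172.5 ((355.94122314453125, 380.76470947265625), (44.626548767089844, 28.61920166015625), 75.96376037597656)
r 948.5 ((70.37339782714844, 363.0841369628906), (59.63179016113281, 18.31517219543457), 64.53665161132812)
r 131.5 ((593.93212890625, 64.5829086303711), (115.88217163085938, 2.4604227542877197), 39.32697677612305)
r 766.0 ((86.37352752685547, 26.545576095581055), (39.724609375, 188.73556518554688), 75.154541015625)
```

View pics/top1.png

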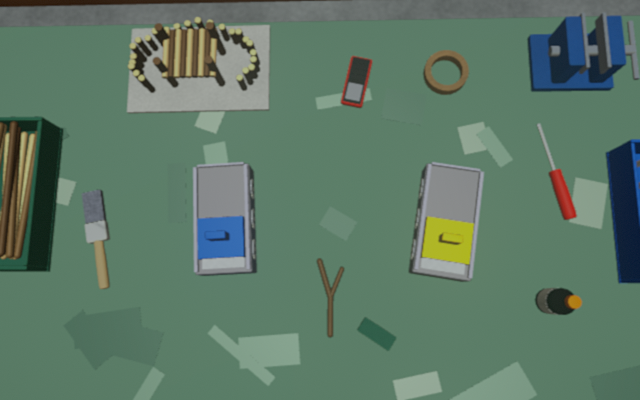

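View pics/scene1.png

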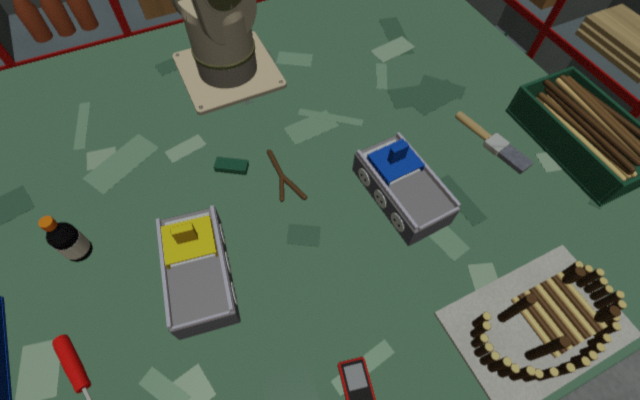

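The top view shows the yellow box on the right, cover centred near (447,240) with its handle at about (453,238). The blue box is on the left at (221,237). Both covers sit near the bottom end of their boxes and open towards the top of the image.

```bash
python3 - <<'E'
from h import *
for n in('top','scene'):
    c=cap(n); print(n, np.round(c['R'],3).tolist(), [np.round(p,0) for p in (proj(c,(0,0,0)),proj(c,(174,-600,222)))])
    m=mask(c,(24,100,60),(35,255,255)); cs,_=cv2.findContours(m,0,2)
    k=max(cs,key=cv2.contourArea)
    x,y,w,h=cv2.boundingRect(k)
    q=cv2.approxPolyDP(cv2.convexHull(k),3,True)[:,0]; print('poly81')
    for u in q: print(u, np.round(ray(c,*u,81)[:2],1))
    I=c['pixels'][y-50:y+h+60,x-40:x+w+40] if n=='scene' else c['pixels'][y-80:y+h+25,x-30:x+w+30]
    print('org',x,y)
    I=cv2.resize(I,None,fx=4,fy=4,interpolation=cv2.INTER_CUBIC); I=I[:600,:800]
    cv2.imwrite(f'pics/c_{n}.png',cv2.cvtColor(I,cv2.COLOR_RGB2BGR)); print(I.shape)
    # handle side: darker yellow
    V=cv2.cvtColor(c['pixels'],cv2.COLOR_RGB2HSV); print(np.percentile(V[m>0],[5,25,50,75,95],axis=0).tolist())
E
```

```text
top [[0.003, -0.999, -0.04], [-0.985, 0.004, -0.173], [0.173, 0.04, -0.984]] [array([326., 496.]), array([746., 433.])]
poly81
[427 217] [ 505.7 -186.7]
[473 223] [ 494.4 -269.7]
[468 264] [ 419.9 -257.2]
[421 256] [ 434.3 -173.5]
org 421 217
(600, 452, 3)
[[25.0, 107.0, 109.0], [31.0, 200.0, 178.0], [31.0, 203.0, 182.0], [31.0, 206.0, 182.0], [32.0, 211.0, 183.0]]
scene [[0.431, 0.902, 0.011], [0.775, -0.364, -0.516], [-0.461, 0.231, -0.857]] [array([228.,  71.]), array([-129.,  139.])]
poly81
[208 215] [ 435.4 -175. ]
[216 253] [ 512.2 -185.5]
[165 265] [ 496.8 -269. ]
[161 226] [ 421.7 -256.5]
org 161 215
(600, 544, 3)
[[24.0, 150.45, 104.0], [28.0, 189.0, 165.0], [29.0, 190.0, 168.0], [29.0, 193.0, 169.0], [29.0, 203.0, 169.0]]
```

View pics/c_top.png

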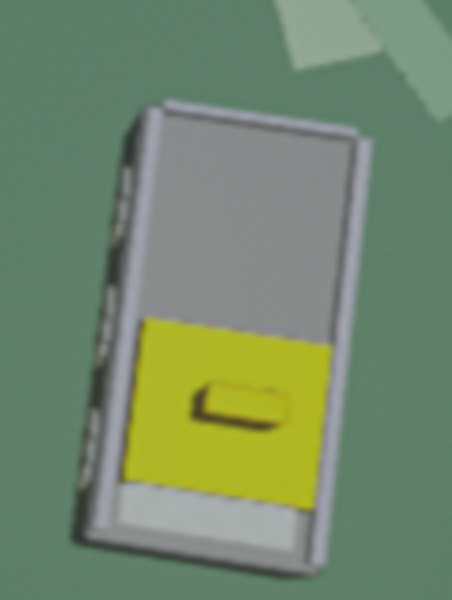

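View pics/c_scene.png

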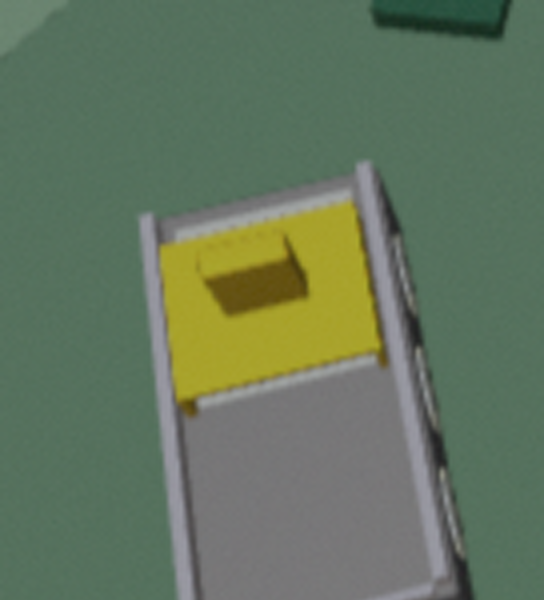

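The close-ups agree: yellow plate centre is about (465,-222), the slide opens along yaw ≈ -0.16 (outward, +x), and the plate measures about 75 x 84 mm, as it should. I'll turn the tool y axis onto the slide, then travel.

Call:
apply_moves:
  moves:
    - [0,0,0,-0.12,0]
    - [0,0,0,-0.12,0]
    - [0,0,0,-0.12,0]
    - [0,0,0,-0.12,0]
    - [0,0,0,-0.12,0]

```text
time_s: 0.62
eef_pos: [174.4, -600.1, 222.3]
eef_rot: [-0.0, 0.903, 0.43, 0.0]
ft_force: [-0.6, 0.0, -0.2]
grip_width: 87.1
gripper_force: 0.0
```

Call:
apply_moves:
  moves:
    - [0,0,0,-0.12,0]
    - [0,0,0,-0.12,0]
    - [0,0,0,-0.12,0]
    - [0,0,0,-0.12,0]
    - [0,0,0,-0.05,0]

```text
time_s: 1.03
eef_pos: [174.3, -600.1, 222.3]
eef_rot: [-0.0, 0.758, 0.652, 0.0]
ft_force: [-0.5, 0.3, -0.5]
grip_width: 87.0
gripper_force: 0.0
```

Call:
apply_moves:
  moves:
    - [30,16,0,0,0]
    - [30,16,0,0,0]
    - [30,16,0,0,0]
    - [30,16,0,0,0]
    - [30,16,0,0,0]

```text
time_s: 1.45
eef_pos: [277.7, -463.2, 222.4]
eef_rot: [-0.0, 0.761, 0.649, -0.0]
ft_force: [0.3, 0.3, 0.3]
grip_width: 86.9
gripper_force: 0.0
```

Call:
apply_moves:
  moves:
    - [30,16,0,0,0]
    - [30,16,0,0,0]
    - [30,16,0,0,0]
    - [30,16,0,0,0]
    - [30,16,0,0,0]

```text
time_s: 1.87
eef_pos: [380.3, -327.6, 222.6]
eef_rot: [0.0, 0.761, 0.649, -0.0]
ft_force: [0.7, -0.0, 0.3]
grip_width: 87.0
gripper_force: 0.0
```

Call:
apply_moves:
  moves:
    - [29,16,0,0,0]
    - [29,16,0,0,0]
    - [29,16,0,0,0]
    - [24,14,0,0,0]
    - [0,0,0,0,0]

```text
time_s: 2.28
eef_pos: [461.6, -223.5, 222.8]
eef_rot: [-0.0, 0.758, 0.652, 0.001]
ft_force: [0.2, 0.4, 0.6]
grip_width: 86.8
gripper_force: 0.0
```

```bash
python3 - <<'E'
from h import *
s=telemetry.get_state(); print(s['eef_pos'],s['eef_rot'],s['joints'])
c=cap('wrist','w1.png'); print(-np.array(c['R']).T@np.array(c['t']), c['fx'])
m=mask(c,(24,100,60),(35,255,255)); cs,_=cv2.findContours(m,0,2)
k=max(cs,key=cv2.contourArea)
for u in cv2.approxPolyDP(cv2.convexHull(k),6,True)[:,0]: print(u, np.round(ray(c,*u,81)[:2],1), np.round(ray(c,*u,121)[:2],1))
print([np.round(proj(c,(465,-222,z))) for z in(81,121)])
E
```

```text
[ 461.58486761 -223.51849655  222.79758355] [-6.50199536e-05  7.58175760e-01  6.52049171e-01  1.17969178e-03] [ 0.89890977  0.12532402 -0.57480591  1.72825186  0.06826722  1.30749171
  0.15974284]
[ 472.78163798 -150.96404141  384.64561785] 279.003957812237
[354 147] [ 507.2 -185. ] [ 502.7 -180.5]
[353 221] [ 496.2 -269. ] [ 493.1 -253.4]
[288 221] [ 421.8 -257.6] [ 428.5 -243.6]
[287 147] [ 435.9 -174.1] [ 440.8 -171.1]
[array([320., 186.]), array([321., 195.])]
```

View pics/w1.png

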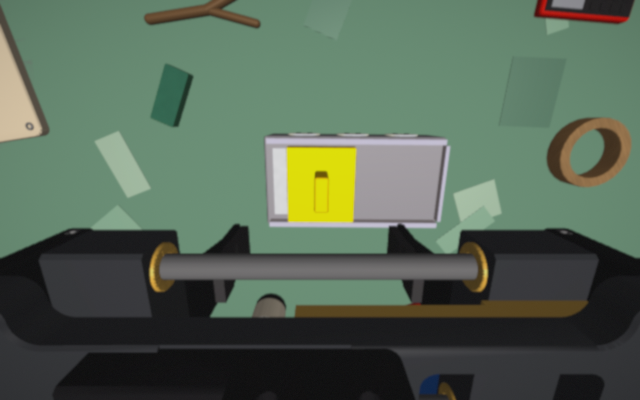

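The wrist view shows the box square to the tool, with the cover between columns 287 and 354 and the handle near (321,193). The plate centre comes out at (465,-221), agreeing with the other two views. I'll nudge into line and go down.

Call:
apply_moves:
  moves:
    - [2.5,3,20,0,0]
    - [0,0,30,0,0]
    - [0,0,30,0,0]
    - [0,0,30,0,0]
    - [0,0,0,0,0]

```text
time_s: 2.75
eef_pos: [457.8, -227.0, 107.3]
eef_rot: [-0.004, 0.761, 0.649, -0.002]
ft_force: [-0.4, 0.7, -1.2]
grip_width: 87.0
gripper_force: 0.0
```

Call:
apply_moves:
  moves:
    - [0,0,12,0,0]
    - [0,0,12,0,0]
    - [0,0,0,0,0]
    - [0,0,0,0,0]

```text
time_s: 3.08
eef_pos: [461.9, -227.5, 89.0]
eef_rot: [0.0, 0.761, 0.649, 0.0]
ft_force: [-0.4, 0.6, -0.7]
grip_width: 87.2
gripper_force: 0.0
```

Call:
apply_moves:
  force: 20
  moves:
    - [0,0,0,0,0.3]
    - [0,0,0,0,0.5]
    - [0,0,0,0,0.7]
    - [0,0,0,0,0.85]
    - [0,0,0,0,1]

```text
time_s: 3.5
eef_pos: [461.8, -227.4, 88.9]
eef_rot: [0.0, 0.761, 0.649, 0.0]
ft_force: [0.1, -1.1, -0.5]
grip_width: 61.4
gripper_force: 0.0
```

Call:
apply_moves:
  moves:
    - [0,0,0,0,1]
    - [0,0,0,0,1]
    - [0,0,0,0,1]
    - [0,0,0,0,1]

```text
time_s: 3.83
eef_pos: [461.7, -227.2, 88.5]
eef_rot: [0.0, 0.761, 0.649, -0.0]
ft_force: [-0.8, 0.3, 0.2]
grip_width: 35.2
gripper_force: 0.0
```

Call:
apply_moves:
  moves:
    - [5,2,0,0,1]
    - [0,0,0,0,1]
    - [0,0,0,0,1]
    - [0,0,0,0,1]
    - [0,0,0,0,1]

```text
time_s: 4.25
eef_pos: [464.7, -222.2, 88.6]
eef_rot: [0.0, 0.761, 0.649, 0.0]
ft_force: [0.5, 1.9, -0.6]
grip_width: 14.1
gripper_force: 20.0
```

Call:
apply_moves:
  moves:
    - [0,0,0,0,1]
    - [0,0,0,0,1]
    - [0,0,0,0,1]

```text
time_s: 4.5
eef_pos: [464.7, -222.2, 88.6]
eef_rot: [-0.0, 0.761, 0.649, 0.0]
ft_force: [2.5, 3.3, -0.6]
grip_width: 13.7
gripper_force: 20.0
```

Call:
apply_moves:
  moves:
    - [0,10,0,0,1]
    - [0,15,0,0,1]
    - [0,15,0,0,1]
    - [0,15,0,0,1]
    - [0,10,0,0,1]

```text
time_s: 4.92
eef_pos: [529.5, -232.6, 88.6]
eef_rot: [-0.0, 0.761, 0.649, -0.0]
ft_force: [-1.5, 4.2, 4.7]
grip_width: 13.8
gripper_force: 20.0
```

Call:
apply_moves:
  moves:
    - [0,5,0,0,1]
    - [0,3,0,0,1]
    - [0,0,0,0,1]

```text
time_s: 5.17
eef_pos: [537.1, -233.8, 88.6]
eef_rot: [0.0, 0.761, 0.649, 0.0]
ft_force: [2.2, 4.6, 2.1]
grip_width: 14.1
gripper_force: 20.0
```

Call:
apply_moves:
  moves:
    - [0,2,0,0,1]
    - [0,2,0,0,1]
    - [0,0,0,0,1]

```text
time_s: 5.42
eef_pos: [540.4, -234.4, 88.6]
eef_rot: [-0.0, 0.761, 0.649, 0.0]
ft_force: [0.1, 5.2, 2.3]
grip_width: 13.6
gripper_force: 20.0
```

Call:
apply_moves:
  moves:
    - [0,2,0,0,1]
    - [0,2,0,0,1]
    - [0,0,0,0,1]

```text
time_s: 5.67
eef_pos: [544.5, -235.1, 88.6]
eef_rot: [-0.0, 0.761, 0.649, 0.0]
ft_force: [0.6, 4.5, 0.9]
grip_width: 13.7
gripper_force: 20.0
```

Call:
apply_moves:
  moves:
    - [0,2,0,0,1]
    - [0,2,0,0,1]
    - [0,0,0,0,1]

```text
time_s: 5.92
eef_pos: [548.0, -235.6, 88.6]
eef_rot: [-0.0, 0.761, 0.649, -0.0]
ft_force: [-2.1, 5.9, 4.2]
grip_width: 13.8
gripper_force: 20.0
```

Call:
apply_moves:
  moves:
    - [0,2,0,0,1]
    - [0,2,0,0,1]
    - [0,0,0,0,1]

```text
time_s: 6.17
eef_pos: [548.1, -235.7, 88.4]
eef_rot: [-0.004, 0.761, 0.649, -0.003]
ft_force: [-21.3, 11.5, 20.5]
grip_width: 13.8
gripper_force: 20.0
```

Call:
apply_moves:
  moves:
    - [0,1,0,0,1]
    - [0,1,0,0,1]
    - [0,0,0,0,1]

```text
time_s: 6.42
eef_pos: [548.2, -235.8, 88.3]
eef_rot: [-0.005, 0.761, 0.649, -0.004]
ft_force: [-31.0, 13.3, 27.2]
grip_width: 13.7
gripper_force: 19.9
```

Cover is at its stop, so it opened from about 5.5 mm to 90 mm. Next I'll ease off the push, release and rise.

Call:
apply_moves:
  moves:
    - [0,-3,0,0,1]
    - [0,-2.5,0,0,1]
    - [0,0,0,0,1]

```text
time_s: 6.67
eef_pos: [547.9, -235.7, 88.4]
eef_rot: [-0.0, 0.761, 0.649, -0.0]
ft_force: [-2.1, 4.5, 3.1]
grip_width: 13.9
gripper_force: 20.0
```

Call:
apply_moves:
  moves:
    - [0,0,0,0,0.6]
    - [0,0,0,0,0.6]
    - [0,0,0,0,0.6]
    - [0,0,0,0,0.6]
    - [0,0,0,0,0.6]

```text
time_s: 7.08
eef_pos: [548.8, -236.5, 88.5]
eef_rot: [0.0, 0.761, 0.649, -0.0]
ft_force: [-0.2, -0.3, 0.8]
grip_width: 33.4
gripper_force: 0.0
```

Call:
apply_moves:
  moves:
    - [0,0,-15,0,0.6]
    - [0,0,-20,0,0.6]
    - [0,0,-20,0,0.6]
    - [0,0,-20,0,0.6]
    - [0,0,0,0,0.6]

```text
time_s: 7.5
eef_pos: [550.8, -236.8, 167.7]
eef_rot: [0.003, 0.761, 0.649, 0.001]
ft_force: [0.6, -0.7, 0.5]
grip_width: 34.7
gripper_force: 0.0
```

```bash
python3 - <<'E'
from h import *
s=telemetry.get_state(); print(s['eef_pos'],s['eef_rot'],s['grip_width'])
b=np.array([459.3,-221.3,72])
for n in('top','scene','wrist'):
    c=cap(n,n+'2.png'); p=proj(c,b)
    H=cv2.cvtColor(c['pixels'],cv2.COLOR_RGB2HSV)
    m=cv2.inRange(H,(0,120,50),(8,255,255))|cv2.inRange(H,(172,120,50),(180,255,255))
    print(n,np.round(p,1))
    for k in cv2.findContours(m,0,2)[0]:
        M=cv2.moments(k)
        if M['m00']>30:
            u=(M['m10']/M['m00'],M['m01']/M['m00'])
            if np.hypot(u[0]-p[0],u[1]-p[1])<40: print(' red',M['m00'],np.round(u,1),np.round(ray(c,*u,71),1))
    y=mask(c,(24,100,60),(35,255,255)); k=max(cv2.findContours(y,0,2)[0],key=cv2.contourArea); print(' yel',cv2.contourArea(k),[np.round(ray(c,*u,81)[:2]).tolist() for u in cv2.approxPolyDP(cv2.convexHull(k),5,True)[:,0]])
E
```

```text
[ 550.78010976 -236.76032397  167.73941669] [0.00271892 0.76074809 0.64904052 0.00116321] 34.65712915425475
top [446.  242.7]
 red 175.5 [446.2 243.5] [ 457.8 -221.8   71. ]
 yel 887.0 [[589.0, -199.0], [583.0, -243.0], [509.0, -231.0], [515.0, -187.0]]
scene [187.9 238. ]
 red 118.0 [192.  238.2] [ 462.2 -215.    71. ]
 yel 1202.5 [[519.0, -188.0], [594.0, -199.0], [581.0, -282.0], [514.0, -221.0]]
wrist [221.1 199.1]
 red 736.5 [222.7 196.8] [ 461.  -219.6   71. ]
 yel 6991.5 [[591.0, -198.0], [581.0, -263.0], [570.0, -281.0], [517.0, -272.0], [508.0, -249.0], [519.0, -187.0]]
```

The red button shows in all three views at about (459.5,-221), matching the predicted position (459.3,-221.3), and the cover edges agree with fully open. I'll move over it with the fingers shut.

Call:
apply_moves:
  moves:
    - [0,-20,0,0,1]
    - [0,-25,0,0,1]
    - [0,-25,0,0,1]
    - [0,-15,0,0,1]
    - [1,-8,0,0,1]

```text
time_s: 8.07
eef_pos: [454.8, -220.6, 162.4]
eef_rot: [-0.001, 0.761, 0.649, -0.001]
ft_force: [0.9, 0.5, -0.2]
grip_width: 9.4
gripper_force: 0.0
```

Call:
apply_moves:
  moves:
    - [0,0,15,0,1]
    - [0,0,20,0,1]
    - [0,0,20,0,1]
    - [0,0,15,0,1]
    - [0,0,0,0,1]

```text
time_s: 8.48
eef_pos: [455.4, -219.5, 90.1]
eef_rot: [-0.003, 0.761, 0.649, -0.001]
ft_force: [-0.5, 0.4, -0.8]
grip_width: 0.4
gripper_force: 0.0
```

Call:
apply_moves:
  moves:
    - [0,0,5,0,1]
    - [0,0,5,0,1]
    - [0,0,0,0,1]

```text
time_s: 8.73
eef_pos: [457.3, -220.4, 83.3]
eef_rot: [-0.0, 0.761, 0.649, -0.0]
ft_force: [0.1, 1.0, -0.7]
grip_width: 0.6
gripper_force: 0.0
```

Call:
apply_moves:
  moves:
    - [0,2,4,0,1]
    - [0,0,4,0,1]
    - [0,0,2,0,1]
    - [0,0,2,0,1]
    - [0,0,0,0,1]

```text
time_s: 9.15
eef_pos: [459.2, -220.8, 71.4]
eef_rot: [0.0, 0.761, 0.649, 0.0]
ft_force: [-1.0, -0.8, 2.5]
grip_width: 0.7
gripper_force: 1.0
```

Call:
apply_moves:
  moves:
    - [0,0,2,0,1]
    - [0,0,2,0,1]
    - [0,0,0,0,1]

```text
time_s: 9.4
eef_pos: [459.3, -220.8, 67.5]
eef_rot: [0.0, 0.761, 0.649, 0.0]
ft_force: [-0.6, 0.7, 4.7]
grip_width: 0.7
gripper_force: 2.1
```

Call:
apply_moves:
  moves:
    - [0,0,2,0,1]
    - [0,0,1.5,0,1]
    - [0,0,0,0,1]

```text
time_s: 9.65
eef_pos: [459.5, -220.9, 66.0]
eef_rot: [0.0, 0.761, 0.649, -0.0]
ft_force: [-9.6, 4.4, 26.0]
grip_width: 0.4
gripper_force: 13.6
```

Bottomed out at 66.0 mm, the full 6 mm of travel. I'll ease slightly and hold for about a second.

Call:
apply_moves:
  moves:
    - [0,0,-0.5,0,1]
    - [0,0,0,0,1]
    - [0,0,0,0,1]
    - [0,0,0,0,1]
    - [0,0,0,0,1]

```text
time_s: 10.07
eef_pos: [459.5, -220.9, 66.2]
eef_rot: [0.0, 0.761, 0.649, -0.0]
ft_force: [-8.3, 2.6, 21.9]
grip_width: 0.5
gripper_force: 11.2
```

Call:
apply_moves:
  moves:
    - [0,0,0,0,1]
    - [0,0,0,0,1]
    - [0,0,0,0,1]
    - [0,0,0,0,1]
    - [0,0,0,0,1]

```text
time_s: 10.48
eef_pos: [459.5, -220.9, 66.1]
eef_rot: [0.0, 0.761, 0.649, -0.0]
ft_force: [-7.7, 3.9, 22.2]
grip_width: 0.7
gripper_force: 11.2
```

Call:
apply_moves:
  moves:
    - [0,0,-6,0,1]
    - [0,0,-12,0,1]
    - [0,0,-20,0,1]
    - [0,0,-20,0,1]
    - [0,0,-20,0,1]

```text
time_s: 10.9
eef_pos: [458.9, -220.6, 143.6]
eef_rot: [-0.0, 0.761, 0.649, -0.0]
ft_force: [0.8, 0.0, -0.5]
grip_width: 0.4
gripper_force: 0.0
```

Call:
apply_moves:
  moves:
    - [0,0,-18,0,0.6]
    - [0,0,0,0,0.5]
    - [0,0,0,0,0.4]
    - [0,0,0,0,0.4]
    - [0,0,0,0,0.4]

```text
time_s: 11.32
eef_pos: [458.6, -220.6, 159.6]
eef_rot: [-0.001, 0.761, 0.649, -0.0]
ft_force: [0.6, 0.2, -0.5]
grip_width: 26.6
gripper_force: 0.0
```

Call:
apply_moves:
  moves:
    - [0,20,0,0,0.4]
    - [0,24,0,0,0.4]
    - [0,22,0,0,0.4]
    - [0,15,0,0,0.4]
    - [0,9,0,0,0.4]

```text
time_s: 11.73
eef_pos: [549.0, -234.6, 159.2]
eef_rot: [-0.001, 0.761, 0.649, 0.0]
ft_force: [0.2, 0.6, -0.3]
grip_width: 51.0
gripper_force: 0.0
```

Call:
apply_moves:
  moves:
    - [0,0,0,0,0.4]
    - [0,0,10,0,0.4]
    - [0,0,10,0,0.4]
    - [0,0,0,0,0.4]

```text
time_s: 12.07
eef_pos: [545.9, -234.7, 137.7]
eef_rot: [-0.002, 0.761, 0.649, -0.001]
ft_force: [-0.6, -0.3, -0.1]
grip_width: 52.2
gripper_force: 0.0
```

Call:
apply_moves:
  moves:
    - [0,2,12,0,0.4]
    - [0,0,12,0,0.4]
    - [0,0,12,0,0.4]
    - [0,0,12,0,0.4]
    - [0,0,0,0,0.4]

```text
time_s: 12.48
eef_pos: [548.3, -234.8, 89.2]
eef_rot: [-0.002, 0.761, 0.649, -0.001]
ft_force: [-0.7, -0.2, -0.9]
grip_width: 52.8
gripper_force: 0.0
```

Call:
apply_moves:
  moves:
    - [0,0,0,0,0.6]
    - [0,0,0,0,0.8]
    - [0,0,0,0,1]
    - [0,0,0,0,1]
    - [0,0,0,0,1]

```text
time_s: 12.9
eef_pos: [550.3, -235.4, 93.1]
eef_rot: [0.0, 0.761, 0.649, 0.0]
ft_force: [0.1, 0.6, 1.2]
grip_width: 26.7
gripper_force: 0.0
```

Call:
apply_moves:
  moves:
    - [0,0,0,0,1]
    - [0,0,0,0,1]
    - [0,0,0,0,1]
    - [0,0,0,0,1]

```text
time_s: 13.23
eef_pos: [548.1, -235.1, 92.7]
eef_rot: [-0.001, 0.761, 0.649, -0.001]
ft_force: [-11.0, 3.2, 8.6]
grip_width: 13.7
gripper_force: 20.0
```

Call:
apply_moves:
  moves:
    - [0,-10,0,0,1]
    - [0,-15,0,0,1]
    - [0,-18,0,0,1]
    - [0,-18,0,0,1]
    - [0,-12,0,0,1]

```text
time_s: 13.65
eef_pos: [477.1, -223.7, 92.7]
eef_rot: [0.0, 0.761, 0.649, 0.0]
ft_force: [2.9, -0.2, -2.4]
grip_width: 14.0
gripper_force: 20.0
```

Call:
apply_moves:
  moves:
    - [0,-6,0,0,1]
    - [0,-4,0,0,1]
    - [0,-2,0,0,1]
    - [0,0,0,0,1]

```text
time_s: 13.98
eef_pos: [466.0, -221.9, 92.7]
eef_rot: [-0.0, 0.761, 0.649, -0.0]
ft_force: [-1.2, 1.2, 1.1]
grip_width: 13.8
gripper_force: 20.0
```

Call:
apply_moves:
  moves:
    - [0,-2,0,0,1]
    - [0,-2,0,0,1]
    - [0,0,0,0,1]

```text
time_s: 14.23
eef_pos: [462.3, -221.3, 92.7]
eef_rot: [0.0, 0.761, 0.649, 0.0]
ft_force: [1.0, 0.0, 0.5]
grip_width: 14.1
gripper_force: 20.0
```

Call:
apply_moves:
  moves:
    - [0,-2,0,0,1]
    - [0,-2,0,0,1]
    - [0,0,0,0,1]

```text
time_s: 14.48
eef_pos: [459.1, -220.8, 92.7]
eef_rot: [0.001, 0.761, 0.649, 0.001]
ft_force: [5.9, -1.2, -3.9]
grip_width: 13.8
gripper_force: 20.0
```

Call:
apply_moves:
  moves:
    - [0,-1,0,0,1]
    - [0,-1,0,0,1]
    - [0,0,0,0,1]

```text
time_s: 14.73
eef_pos: [459.0, -220.8, 92.8]
eef_rot: [0.003, 0.761, 0.649, 0.002]
ft_force: [16.8, -5.4, -14.1]
grip_width: 14.2
gripper_force: 20.0
```

Home stop reached after about 90 mm of travel. I'll ease off, release and rise clear.

Call:
apply_moves:
  moves:
    - [0,1.5,0,0,1]
    - [0,0,0,0,1]
    - [0,0,0,0,0.6]
    - [0,0,0,0,0.6]
    - [0,0,0,0,0.6]

```text
time_s: 15.15
eef_pos: [457.2, -220.4, 92.4]
eef_rot: [-0.0, 0.761, 0.649, -0.0]
ft_force: [-0.2, -0.2, 0.2]
grip_width: 26.5
gripper_force: 0.0
```

Call:
apply_moves:
  moves:
    - [0,0,0,0,0.6]
    - [0,0,0,0,0.6]
    - [0,0,-10,0,0.6]
    - [0,0,-15,0,0.6]
    - [0,0,-20,0,0.6]

```text
time_s: 15.57
eef_pos: [457.0, -220.1, 137.8]
eef_rot: [-0.001, 0.761, 0.649, -0.0]
ft_force: [-0.7, 0.1, -0.2]
grip_width: 34.5
gripper_force: 0.0
```

Call:
apply_moves:
  moves:
    - [0,0,-20,0,0.6]
    - [0,0,-20,0,0.6]
    - [0,0,-20,0,0.6]
    - [0,0,0,0,0.6]
    - [0,0,0,0,0.6]

```text
time_s: 15.98
eef_pos: [458.3, -220.7, 199.1]
eef_rot: [0.001, 0.761, 0.649, 0.0]
ft_force: [-0.3, -0.0, 0.1]
grip_width: 34.8
gripper_force: 0.0
```

```bash
python3 - <<'E'
from h import *
s=telemetry.get_state(); print(s['eef_pos'],s['ft_force'],s['time_s'])
c=cap('wrist','w3.png'); y=mask(c,(24,100,60),(35,255,255)); k=max(cv2.findContours(y,0,2)[0],key=cv2.contourArea)
P=[ray(c,*u,81)[:2] for u in cv2.approxPolyDP(cv2.convexHull(k),6,True)[:,0].astype(float)]
print(np.round(P,1).tolist(),np.mean(P,0))
E
```

```text
[ 458.29978839 -220.72521896  199.1281966 ] [-0.33013858 -0.01584608  0.07097417] 15.9833
[[503.0, -184.5], [491.3, -262.4], [417.0, -251.5], [430.5, -171.8]] [ 460.46244964 -217.56217523]
```

View pics/w3.png

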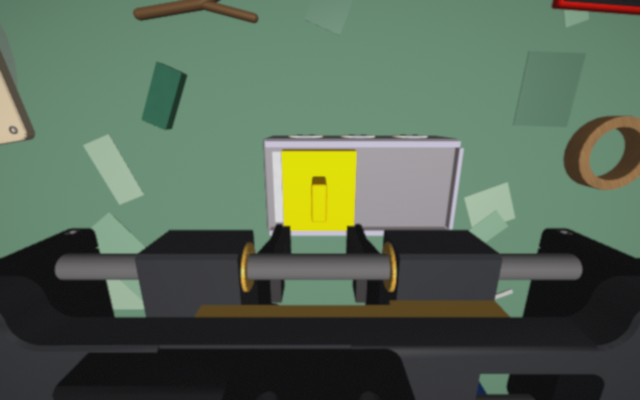

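The picture shows the cover home (columns 282–356) with the handle upright near (319,200) and the gripper clear. The plate centre is about 5 mm further back than at the start, which matches the initial gap.

```bash
python3 -c "
from plant import job
print(job.finish_job())"
```

```text
the job is handed in; nothing more can be done
None
```

I handed in the safety test after about 16 s of the 51 s allowed: the yellow cover was slid fully aside, the red button pressed fully in for about 0.95 s and let out, and the cover slid home to its stop; the blue cover was not touched.

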